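Set a bottle clamp and hold the knob

ROBOT

A 6-joint arm with a two-finger parallel gripper is mounted at the origin on a cart in front of the work surface, level with it; the furniture and walls round the work are solid. World frame = base frame: x ahead of the robot, y to its left, z up, the work surface at z = 0. Lengths are in m, angles in rad, forces in N, time in s.
With the tool pointing down it reaches from about 0.225 to 0.875 m from the base axis. Payload 3.4 kg.
Tool frame: the origin (TCP) lies between the finger pads; the fingertips stand 11 mm ahead of it and the grasp point (between the pads) lies 8 mm behind it (tips_ahead is the distance from the TCP to the fingertips, in m); z points along the fingers, x is the direction in which the jaws open and shut, and the axes are right-handed (so a half turn about z gives the same grasp; the last joint's range is limited). The gripper opens to 85 mm and grips with 20 to 120 N. Pads are 22 mm wide; open, the fingers measure 114 mm over their backs; the gripper's body (76 mm by 85 mm) begins 54 mm behind the grasp point. The pads swing forward as they close: fully open they stand 13 mm farther back than shut.
Start: joints at [1.179, 0.276, 1.505, -0, 1.361, -0.121], TCP at [0.154, 0.554, 0.242] pointing down, gripper open.
Joint ranges: [-2.89, 2.89], [-0.75, 2.08], [0.22, 2.7], [-1.18, 4.32], [0.11, 2.71], [-2.7, 2.7]. Speed limits (rad/s): [2.57, 2.57, 3.14, 3.14, 3.14, 3.14].

INTERFACE

Orientations are given as a unit quaternion [w, x, y, z].
In Python, from rig import get_state, get_image, sign_off, masks_of, tips_ahead gives the robot as it stands.
- The arm moves only by the tool play_rows, never from a script. Its argument "series" is a list of rows, each an object of numbers: "fingers": the closure, from -1 (fully open) to 1 (shut); "dx", "dy", "dz": the shift along the world's x, y, z in mm; "turn": the turn about the world's z in rad. A call has 1 to 20 rows; each row shifts and turns the pose as measured when the row begins; what a row does not reach is not made up. A row lasts 1/12 s, in which the tool goes at most 41.7 mm and 7.16 degrees, less where a joint would pass 70% of its speed; a pose out of reach is approached as far as the arm can. A call with a gripper value outside its range is refused whole. The fingers move at their own pace and stop on an object; "squeeze" is the grip in N (left out, the last holds). Time passes only in rows, so rows that do not move let the fingers close. It gives the time, the measured TCP pose, the force and the opening at its end, in the units of the state.
- get_state(): the state, without advancing time (a new reading comes with each control period).
- get_image(name): name is "scene" or "top"; returns a dict with "pixels" (480x640x3 uint8, red, green, blue), "vfov" (degrees; the focal length in pixels is half the picture's height over the tangent of half this angle, whatever the lens; pixels are square), "cx", "cy" (the principal point, pixels), "dist" ([k1, k2, p1, p2, k3] as OpenCV has them; the pictures are not rectified), "rvec" (rotation vector, rad) and "tvec" (3), from world to camera coordinates, as OpenCV has them. Camera axes: x right, y down, z forward; pixel columns grow to the right and rows downward; lengths in m; the calibration is good to about 2 mm. A picture is of the moment at which its call begins. There is no depth.
- sign_off(): hands the job in, once; it reports no verdict.
Trained networks look in a picture, given as the dict that the camera call returned (one of the last four; its "shot" number tells which), for a name from the list of things; names that differ only in an ending like _2 or _b are one class to them, and where a whole thing is asked for, a point or a joint stands for the part that bears it (a point fixed in the world has none). Each returns a list of dicts, best first, with "p" (0 to 1); they miss things now and then, are a little off and sometimes report something else, mostly with a low value. They report only what shows in the picture. A call takes as long as a camera call. They do not tell look-alikes from the thing itself.
- masks_of(picture, label): "region" (480x640 bool, what is visible of it) and "xy" ([column, row] in pixels, amid what is visible of it).
The state is a dict: "clock": time; "qpos": joint angles; "qd": joint speeds; "effort": joint torques, N m; "position": TCP position; "ee_rot": TCP orientation; "contact_force": force on the tool from outside, world axes, zero at the start; "moment": the same for the moment, N m; "width": finger opening in m.
Only numpy, scipy, OpenCV 4.12 (cv2) and the standard library are available. Lean on these libraries where they do the work, as an engineer would, in place of code of your own. Each camera call takes 0.05 s, during which the arm holds its last target. There are 200 camera calls.

TASK

Stand the amber bottle with the white cap upright on the bed of the blue bottle clamp, between its two jaws and near the middle of their width, and let go of it. Then turn the clamp's black knob clockwise until it seats with the jaws on the bottle and will turn no further, and back it off a quarter turn so that the bottle is free again. Finish still gripping the knob at that setting - do not let go of it - and leave the other things on the worktop where they are.

Things in the scene. Friction and masses are not known exactly. Their poses are not given: they have to be found in the camera images.
- stain_bottle: Amber round bottle with a red label and a white screw cap, loose, standing upright on the worktop: 37 mm diameter, 69 mm high, about 75 g; the body is straight-sided up to about 45 mm, the fixed cap above 52 mm is 30 mm in diameter. Origin: centre of its underside, z up.
- clamp: Clamp fixed to the worktop: aluminium plate 196 x 84 x 8 mm. Origin: centre of its underside; +x runs along the plate from knob to bottle, z up. Blue housing at x -92 to -40 mm, 60 mm wide, top at z 44 mm, knob axis at x -66 mm, y 0. Fixed blue jaw at the +x end, grey sliding one between; both 64 mm wide along y, flat rubber faces across x, tops at z 35 mm. Bottle axis when clamped: x +40 mm.
- clamp_seat (a point): Point on the top of the plate (8 mm above the worktop) at the centre of the place where the bottle's underside stands when it is clamped against the fixed jaw; axes parallel to the clamp's. The fixed jaw's face is 18.5 mm to its +x side.
- jaw: Grey sliding jaw, moved along the clamp's x axis by the knob, 4 mm per radian; clockwise from above closes it. At knob value q the clear space between the jaw faces is 36 mm + 4 mm x q (44 to 46.4 mm at the start). Its origin is only a reference point that coincides with the clamp's origin when closed.
- knob_head: Black knurled round knob on a vertical axis, 32 mm diameter, 27 mm high, its underside 56 mm and its top 83 mm above the worktop (12 mm clear above the housing). A white line on its top points from the axis along its own +x. Origin: on the axis at its underside. It turns with a friction of about 0.04 N m and stays where it is left.
- knob_top (a point): Centre of the knob's top face, on its axis, 83 mm above the worktop; does not move as the knob turns.
- clamp_knob (a joint): Knob angle, rad: 0 = seated (hard stop, jaws closed on the bottle; white line points to the bottle, at the white mark on the housing). Grows as it is backed off, anticlockwise from above; a quarter turn back = 1.57 (line at the yellow mark, on the clamp's +y side). Upper stop 2.9; starts at 2.0 to 2.6.
- oil_bottle: Bystander: small amber bottle with a black cap, 25 mm diameter, 43 mm high, loose. Origin: centre of its underside.
- tape_roll: Bystander: beige roll of tape lying flat, 52 mm diameter, 18 mm high, loose. Origin: centre of its underside.
- pen_1: Bystander: white and blue pen, 136 mm long, 9 mm thick, lying along its own y axis, loose. Origin: centre of its underside.
- lens_tissue: Bystander: flat blue and white booklet, 75 x 100 x 9 mm, loose. Origin: centre of its underside.
Mind the look-alikes: they are no part of the job. Of the things that look like the stain_bottle, take the one that is farthest from the robot's base at the start.

How it is judged:
By the outcome, as a careful person would: the job done as asked, in the order asked, and still so for the second after the job is handed in, while the arm keeps its last pose, push and grip.
It also fails if it takes over 58 s, if anything falls off the work surface, if the arm or the gripper's body presses on something with over 40 N, if the wrist force passes 120 N, or if a joint passes its speed limit or range.

## Working session

There is one attempt and no reset: what is moved stays moved. The work goes in short steps, Python scripts to look and compute and a tool call to move; the robot and the scene stay as the last step left them, time stands still between calls to the robot, and variables do not carry over. Pictures are saved under pics/ and viewed, about 8 in all and at most 12, crops included, and the job is handed in when it is done.

Besides the shell and the picture viewer there is one more tool, called after "Emit:" as name([rows], argument=value, ...), one row to a line, values as JSON. play_rows: Moves the arm, as the interface text tells. Its arguments: {"type":"object","properties":{"series":{"type":"array"},"squeeze":{"type":"number"}},"required":["series"]}

```bash
mkdir -p pics; cat > h.py <<'E'
import numpy as np, cv2
from rig import *
def K(p):
    f=240/np.tan(np.radians(p["vfov"])/2); return np.array([[f,0,p["cx"]],[0,f,p["cy"]],[0,0,1.]])
def ray(p,uv,z):
    "world point at height z on the pixel's ray"
    n=cv2.undistortPoints(np.array([[uv]],float),K(p),np.array(p["dist"],float))[0,0]
    R=cv2.Rodrigues(np.array(p["rvec"],float))[0]; c=-R.T@np.array(p["tvec"],float); d=R.T@np.array([n[0],n[1],1])
    return c+d*(z-c[2])/d[2]
def proj(p,P):
    return cv2.projectPoints(np.array(P,float).reshape(-1,3),np.array(p["rvec"],float),np.array(p["tvec"],float),K(p),np.array(p["dist"],float))[0][:,0]
def save(p,n): cv2.imwrite("pics/"+n,p["pixels"][:,:,::-1])
E
python3 - <<'E'
from h import *
s=get_state(); print({k:np.round(v,3) for k,v in s.items()}, tips_ahead)
for n in("scene","top"):
    p=get_image(n); save(p,n+"0.png")
    R=cv2.Rodrigues(np.array(p["rvec"],float))[0]; print(n,p["vfov"],"cam",-R.T@np.array(p["tvec"]))
    for l in["stain_bottle","clamp","jaw","knob_head","oil_bottle","tape_roll","pen_1","lens_tissue"]:
        for m in masks_of(p,l): print(n,l,round(m["p"],2),np.round(m["xy"]),m["region"].sum(),"z=.03:",np.round(ray(p,m["xy"],.03),3))
E
```

```text
{'clock': np.float64(0.0), 'qpos': array([ 1.179,  0.277,  1.506,  0.   ,  1.361, -0.121]), 'qd': array([-0.   ,  0.   ,  0.002, -0.001,  0.001, -0.001]), 'effort': array([-1.0000e-03, -4.1676e+01, -2.4581e+01, -0.0000e+00,  1.1000e-02,
       -0.0000e+00]), 'position': array([0.154, 0.554, 0.241]), 'ee_rot': array([ 0.   ,  0.796,  0.605, -0.001]), 'contact_force': array([-0.234,  0.938, -0.324]), 'moment': array([-0.031, -0.002, -0.027]), 'width': np.float64(0.086)} 0.011
scene 43.30040842514794 cam [-0.72493618  0.90938338  0.891149  ]
scene stain_bottle 0.92 [235. 300.] 284 z=.03: [0.475 0.278 0.03 ]
scene stain_bottle 0.84 [293. 292.] 351 z=.03: [0.415 0.134 0.03 ]
scene stain_bottle 0.74 [265. 304.] 382 z=.03: [0.408 0.225 0.03 ]
scene clamp 0.97 [326. 266.] 1095 z=.03: [ 0.478 -0.026  0.03 ]
scene jaw 0.6 [319. 263.] 90 z=.03: [ 0.5   -0.019  0.03 ]
scene knob_head 0.48 [319. 262.] 67 z=.03: [ 0.506 -0.023  0.03 ]
scene knob_head 0.45 [332. 256.] 138 z=.03: [ 0.512 -0.074  0.03 ]
scene oil_bottle 0.58 [384. 236.] 100 z=.03: [ 0.518 -0.291  0.03 ]
scene tape_roll 0.64 [325. 266
[... 166 characters left out ...]
cene lens_tissue 0.53 [428. 231.] 331 z=.03: [ 0.46  -0.427  0.03 ]
top 50.85036950117021 cam [ 0.26258831 -0.02131447  1.55925432]
top stain_bottle 0.62 [262. 261.] 125 z=.03: [0.409 0.13  0.03 ]
top stain_bottle 0.48 [230. 270.] 162 z=.03: [0.383 0.226 0.03 ]
top stain_bottle 0.47 [184. 216.] 228 z=.03: [0.549 0.379 0.03 ]
top clamp 0.85 [316. 233.] 1706 z=.03: [ 0.497 -0.032  0.03 ]
top jaw 0.71 [316. 234.] 199 z=.03: [ 0.495 -0.031  0.03 ]
top knob_head 0.59 [312. 251.] 96 z=.03: [ 0.443 -0.02   0.03 ]
top tape_roll 0.53 [191. 221.] 210 z=.03: [0.532 0.356 0.03 ]
top pen_1 0.55 [403. 258.] 116 z=.03: [ 0.422 -0.299  0.03 ]
top lens_tissue 0.8 [450. 241.] 747 z=.03: [ 0.477 -0.449  0.03 ]
```

```bash
python3 - <<'E'
import cv2
a=cv2.imread("pics/scene0.png")[200:350,150:450]; b=cv2.imread("pics/top0.png")[170:320,160:460]
cv2.imwrite("pics/both.png",cv2.resize(cv2.vconcat([a,b]),(600,600),interpolation=cv2.INTER_CUBIC))
E
```

```text
(no output)
```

View pics/both.png

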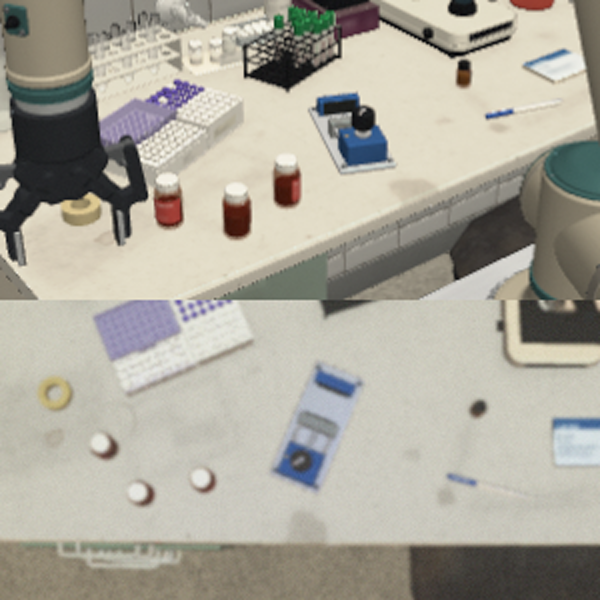

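Viewed (1): three amber white-capped bottles at top pixels about (211,242), (230,266) and (261,260). The first is farthest from the base at roughly (0.475, 0.28), so it is the target. The clamp runs from its knob at (311,250) to the fixed jaw at (328,211). Next I fit silhouettes for exact poses.

```bash
cat >> h.py <<'E'
from scipy.optimize import minimize
S=4
def hull(img,p,P,v):
    h=cv2.convexHull((((proj(p,P)+.5)*S)*16).astype(np.float32)).astype(np.int32); cv2.fillConvexPoly(img,h,v,shift=4)
def box(x0,x1,y0,y1,z0,z1): return np.array([[x,y,z] for x in(x0,x1) for y in(y0,y1) for z in(z0,z1)],float)/1e3
def cyl(x,y,r,z0,z1):
    t=np.linspace(0,2*np.pi,40); return np.array([[x+r*np.cos(a),y+r*np.sin(a),z] for a in t for z in(z0,z1)])/1e3
def place(P,x,y,a): c,s=np.cos(a),np.sin(a); return P@np.array([[c,s,0],[-s,c,0],[0,0,1]])+[x,y,0]
def small(img): return cv2.resize(img,(640,480),interpolation=cv2.INTER_AREA)
def grab(n,k=4):
    ps=[get_image(n) for _ in range(k)]; ps[-1]["avg"]=np.mean([q["pixels"].astype(np.float32) for q in ps],0); return ps[-1]
def r_clamp(p,v):
    im=np.zeros((480*S,640*S),np.float32); x,y,a,th=v
    for P,c in((box(58.5,58.5+th*1e3,-32,32,8,35),1),(box(12,20,-32,32,8,35),0),(box(-92,-40,-30,30,8,44),1),(cyl(-66,0,16,56,83),0)): hull(im,p,place(P,x,y,a),c)
    return small(im)
def r_bottle(p,v,z0=0):
    im=np.zeros((480*S,640*S),np.float32)
    hull(im,p,place(np.r_[cyl(0,0,18.5,z0,z0+45),cyl(0,0,14,z0+51,z0+52)],v[0],v[1],0),1); hull(im,p,place(cyl(0,0,15,z0+52,z0+69),v[0],v[1],0),0)
    return small(im)
def blue(p): a=p["avg"]; return np.clip((a[...,2]-a[...,0]-30)/40,0,1)
def amber(p): a=p["avg"]; return np.clip((a[...,0]-a[...,2]-30)/40,0,1)  # red/brown body
def fit(ps,obs,ren,v0,step,win):
    W=[]
    for p in ps:
        u,w=proj(p,[[v0[0],v0[1],.03]])[0].astype(int); W.append((slice(w-win,w+win),slice(u-win,u+win)))
    g=lambda m:cv2.GaussianBlur(m,(0,0),1.)
    O=[g(obs(p).astype(np.float32))[w] for p,w in zip(ps,W)]
    f=lambda v:sum(((g(ren(p,v))[w]-o)**2).sum() for p,w,o in zip(ps,W,O))
    n=len(v0); r=minimize(f,v0,method="Nelder-Mead",options=dict(initial_simplex=np.vstack([v0]+[np.array(v0)+np.eye(n)[i]*step[i] for i in range(n)]),xatol=2e-4,fatol=.02,maxiter=200))
    return r.x,r.fun,[o.sum() for o in O]
E
python3 - <<'E'
from h import *
T=grab("top");C=grab("scene")
for ps,n in(([T],"top"),([C],"scene"),([T,C],"both")):
    print(n,"clamp",fit(ps,blue,r_clamp,[.485,-.032,-.4,.02],[.01,.01,.1,.005],40))
    for b in([.475,.278],[.385,.22],[.41,.13]): print(n,"bottle",fit(ps,amber,r_bottle,b,[.008,.008],15))
E
```

```text
top clamp (array([ 0.50462998, -0.04052435, -0.39279538,  0.01628321]), np.float64(44.37844467163086), [np.float32(291.75)])
top bottle (array([0.46578986, 0.29137271]), np.float64(38.872379302978516), [np.float32(3.1375003)])
top bottle (array([0.39547563, 0.22900895]), np.float64(29.60116958618164), [np.float32(3.0375001)])
top bottle (array([0.41856195, 0.13325116]), np.float64(21.678359985351562), [np.float32(3.9687498)])
scene clamp (array([ 0.51413248, -0.04852072, -0.39621855,  0.00366295]), np.float64(107.60749816894531), [np.float32(370.7)])
scene bottle (array([0.47506723, 0.28212829]), np.float64(9.503535270690918), [np.float32(206.20316)])
scene bottle (array([0.40319486, 0.22090054]), np.float64(34.93089294433594), [np.float32(160.84734)])
scene bottle (array([0.42436815, 0.12487319]), np.float64(23.628780364990234), [np.float32(166.47717)])
both clamp (array([ 0.50595253, -0.0425519 , -0.39897619,  0.01301415]), np.float64(178.79132080078125), [np.float32(291.75), np.float32(370.7)])
both bottle (array([0.47390679, 0.28261648]), np.float64(50.176170349121094), [np.float32(3.1375003), np.float32(206.20316)])
both bottle (array([0.40273541, 0.22140735]), np.float64(66.0562744140625), [np.float32(3.0375001), np.float32(160.84734)])
both bottle (array([0.42294537, 0.12563119]), np.float64(46.9281005859375), [np.float32(3.9687498), np.float32(166.47717)])
```

```bash
python3 - <<'E'
from h import *
T=grab("top",3);C=grab("scene",3)
def ov(p,c,w=38):
    u,v=c; a=p["avg"][v-w:v+w,u-w:u+w]; k=300/(2*w); im=cv2.resize(a,(300,300),interpolation=cv2.INTER_CUBIC)[:,:,::-1].clip(0,255).astype(np.uint8).copy()
    def dr(P,col):
        h=cv2.convexHull(((proj(p,P)-[u-w,v-w]+.5)*k).astype(np.float32)).astype(int); cv2.polylines(im,[h],True,col,1)
    x,y,a=.506,-.0425,-.397
    for P in(box(-98,98,-42,42,0,8),box(58.5,74,-32,32,8,35),box(-92,-40,-30,30,8,44),cyl(-66,0,16,56,83)): dr(place(P,x,y,a),(0,255,0))
    for P in(cyl(0,0,18.5,0,45),cyl(0,0,15,52,69)): dr(place(P,.4745,.282,0),(0,255,255))
    return im
o=cv2.vconcat([cv2.hconcat([ov(T,(316,233)),ov(T,(212,243),20)]),cv2.hconcat([ov(C,(327,266)),ov(C,(235,300),20)])])
cv2.imwrite("pics/ov.png",o)
E
```

```text
(no output)
```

View pics/ov.png

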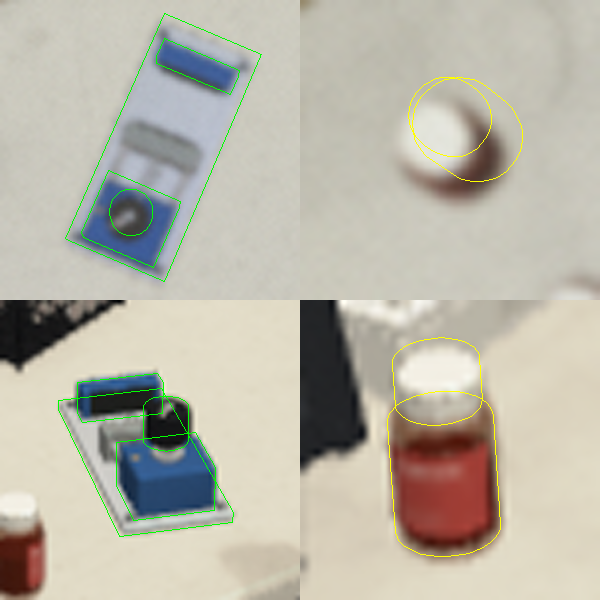

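Viewed (2): the clamp overlay fits in both views. The bottle overlay sits about 6 mm off in the top view, at (450,117) against (433,135) in the crop. The scene camera is biased along its viewing direction for the clamp and the bottle alike, so I weight the top view: bottle ≈ (0.469, 0.287), clamp ≈ (0.505, -0.041), yaw -0.395. I'll move above the bottle and calibrate against the visible gripper.

Emit:
play_rows([
  {"dx":28,"dy":-24,"dz":-5,"turn":-0.012,"fingers":-0.5},
  {"dx":28,"dy":-24,"dz":-5,"turn":-0.012,"fingers":-0.5},
  {"dx":28,"dy":-24,"dz":-5,"turn":-0.012,"fingers":-0.5},
  {"dx":28,"dy":-24,"dz":-5,"turn":-0.012,"fingers":-0.5},
  {"dx":28,"dy":-24,"dz":-5,"turn":-0.012,"fingers":-0.5},
  {"dx":28,"dy":-24,"dz":-10,"turn":-0.012,"fingers":-0.5},
  {"dx":28,"dy":-24,"dz":-10,"turn":-0.012,"fingers":-0.5},
  {"dx":28,"dy":-24,"dz":-10,"turn":-0.012,"fingers":-0.5},
  {"dx":28,"dy":-24,"dz":-10,"turn":-0.012,"fingers":-0.5},
  {"dx":28,"dy":-24,"dz":-10,"turn":-0.012,"fingers":-0.5},
  {"fingers":-0.5},
  {"fingers":-0.5},
], squeeze=40)

```text
invalid input at $.series[10]: expected keys fingers, dx, dy, dz, turn
```

Emit:
play_rows([
  {"dx":28,"dy":-24,"dz":-5,"turn":-0.012,"fingers":-0.5},
  {"dx":28,"dy":-24,"dz":-5,"turn":-0.012,"fingers":-0.5},
  {"dx":28,"dy":-24,"dz":-5,"turn":-0.012,"fingers":-0.5},
  {"dx":28,"dy":-24,"dz":-5,"turn":-0.012,"fingers":-0.5},
  {"dx":28,"dy":-24,"dz":-5,"turn":-0.012,"fingers":-0.5},
  {"dx":28,"dy":-24,"dz":-10,"turn":-0.012,"fingers":-0.5},
  {"dx":28,"dy":-24,"dz":-10,"turn":-0.012,"fingers":-0.5},
  {"dx":28,"dy":-24,"dz":-10,"turn":-0.012,"fingers":-0.5},
  {"dx":28,"dy":-24,"dz":-10,"turn":-0.012,"fingers":-0.5},
  {"dx":28,"dy":-24,"dz":-10,"turn":-0.012,"fingers":-0.5},
  {"dx":0,"dy":0,"dz":0,"turn":0,"fingers":-0.5},
  {"dx":0,"dy":0,"dz":0,"turn":0,"fingers":-0.5},
], squeeze=40)

```text
clock: 2.6
position: [0.4444, 0.3047, 0.1661]
ee_rot: [-0.002, 0.831, 0.557, 0.005]
contact_force: [-0.7, -0.1, 0.7]
width: 0.0641
```

Emit:
play_rows([
  {"dx":13,"dy":-9,"dz":-23,"turn":0,"fingers":-0.5},
  {"dx":12,"dy":-9,"dz":-23,"turn":0,"fingers":-0.5},
  {"dx":0,"dy":0,"dz":0,"turn":0,"fingers":-0.5},
  {"dx":0,"dy":0,"dz":0,"turn":0,"fingers":-0.5},
])

```text
clock: 2.93
position: [0.4701, 0.2885, 0.121]
ee_rot: [-0.003, 0.831, 0.557, 0.007]
contact_force: [-0.4, -0.3, 1.1]
width: 0.0641
```

```bash
python3 - <<'E'
from h import *
s=get_state(); x,y,z=s["position"]; q=s["ee_rot"]; yaw=2*np.arctan2(q[2],q[1]); w=s["width"]*500; print(s["position"],yaw,w)
T=grab("top",3);C=grab("scene",3)
def ov(p,c,w_):
    u,v=c; a=p["avg"][v-w_:v+w_,u-w_:u+w_]; k=400/(2*w_); im=cv2.resize(a,(400,400),interpolation=cv2.INTER_CUBIC)[:,:,::-1].clip(0,255).astype(np.uint8).copy()
    def dr(P,col):
        h=cv2.convexHull(((proj(p,P)-[u-w_,v-w_]+.5)*k).astype(np.float32)).astype(int); cv2.polylines(im,[h],True,col,1)
    for sx in(1,-1): dr(place(box(sx*w,sx*(w+8),-11,11,z*1e3-11,z*1e3+19),x,y,yaw),(0,255,0))
    for P in(cyl(0,0,18.5,0,45),cyl(0,0,15,52,69)): dr(place(P,.469,.287,0),(0,255,255))
    return im
cv2.imwrite("pics/ov2.png",cv2.hconcat([ov(T,(212,243),30),ov(C,(235,292),36)]))
E
```

```text
[0.47006901 0.28854102 0.120967  ] 1.181163528045765 32.05012708169517
```

View pics/ov2.png

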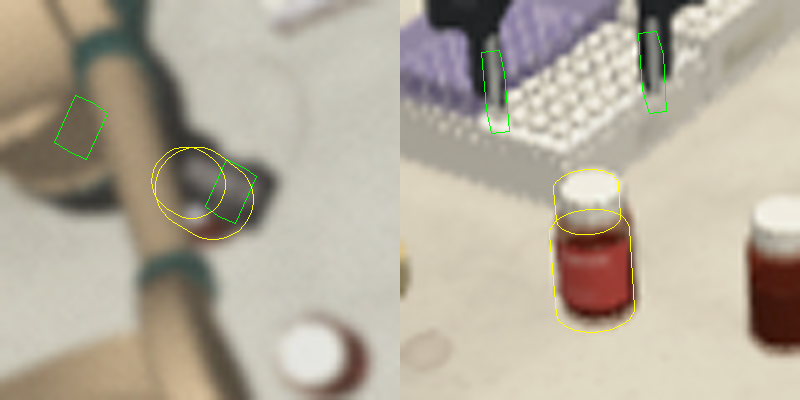

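Viewed (3): in the scene view the finger overlay agrees laterally within about 1 px. The bottle overlay at (592,250) matches the real one to about 1 px. I'll descend and grip.

Emit:
play_rows([
  {"dx":0,"dy":-1,"dz":-24,"turn":0,"fingers":-0.5},
  {"dx":0,"dy":-1,"dz":-24,"turn":0,"fingers":-0.5},
  {"dx":0,"dy":0,"dz":-24,"turn":0,"fingers":-0.5},
  {"dx":0,"dy":0,"dz":-22,"turn":0,"fingers":-0.5},
  {"dx":0,"dy":0,"dz":0,"turn":0,"fingers":-0.5},
  {"dx":0,"dy":0,"dz":0,"turn":0,"fingers":0.5},
  {"dx":0,"dy":0,"dz":0,"turn":0,"fingers":0.5},
  {"dx":0,"dy":0,"dz":0,"turn":0,"fingers":0.5},
  {"dx":0,"dy":0,"dz":0,"turn":0,"fingers":0.5},
  {"dx":0,"dy":0,"dz":0,"turn":0,"fingers":0.5},
  {"dx":0,"dy":0,"dz":0,"turn":0,"fingers":0.5},
], squeeze=40)

```text
clock: 4.15
position: [0.4753, 0.2929, 0.0375]
ee_rot: [-0.0, 0.829, 0.559, 0.02]
contact_force: [-1.2, -0.0, -0.5]
width: 0.0358
```

```bash
python3 - <<'E'
from h import *
s=get_state();print(s["position"],s["width"])
C=grab("scene",4)
b=fit([C],amber,r_bottle,[.472,.285],[.008,.008],15);print(b)
E
```

```text
[0.47528197 0.2928816  0.0375472 ] 0.035834304371479456
(array([0.48549566, 0.28815298]), np.float64(15.580734252929688), [np.float32(196.00087)])
```

Emit:
play_rows([
  {"dx":0,"dy":0,"dz":0,"turn":0,"fingers":-0.5},
  {"dx":0,"dy":0,"dz":0,"turn":0,"fingers":-0.5},
  {"dx":0,"dy":0,"dz":0,"turn":0,"fingers":-0.5},
])

```text
clock: 4.6
position: [0.475, 0.2926, 0.037]
ee_rot: [-0.001, 0.829, 0.559, 0.02]
contact_force: [-0.3, 0.2, 0.7]
width: 0.064
```

```bash
python3 - <<'E'
from h import *
s=get_state();print({k:np.round(v,4) for k,v in s.items()})
C=grab("scene",4)
b=fit([C],amber,r_bottle,[.472,.285],[.008,.008],15);print(b)
save(C,"c3.png"); cv2.imwrite("pics/c3.png",cv2.resize(C["pixels"][230:330,180:310,::-1],(780,600),interpolation=cv2.INTER_CUBIC))
E
```

```text
{'clock': np.float64(4.6), 'qpos': array([ 0.4225,  0.4249,  1.8558,  0.0105,  0.8225, -0.7718]), 'qd': array([-0.0007, -0.0012, -0.0021,  0.0003, -0.0001, -0.0021]), 'effort': array([ 4.70000e-03, -4.32826e+01, -1.74586e+01,  3.20000e-02,
       -2.10400e-01, -0.00000e+00]), 'position': array([0.475 , 0.2926, 0.037 ]), 'ee_rot': array([-5.000e-04,  8.287e-01,  5.593e-01,  1.960e-02]), 'contact_force': array([-0.2797,  0.2134,  0.6876]), 'moment': array([-0.0285,  0.0108, -0.0036]), 'width': np.float64(0.064)}
(array([0.48090231, 0.29053852]), np.float64(10.833060264587402), [np.float32(206.62349)])
```

View pics/c3.png

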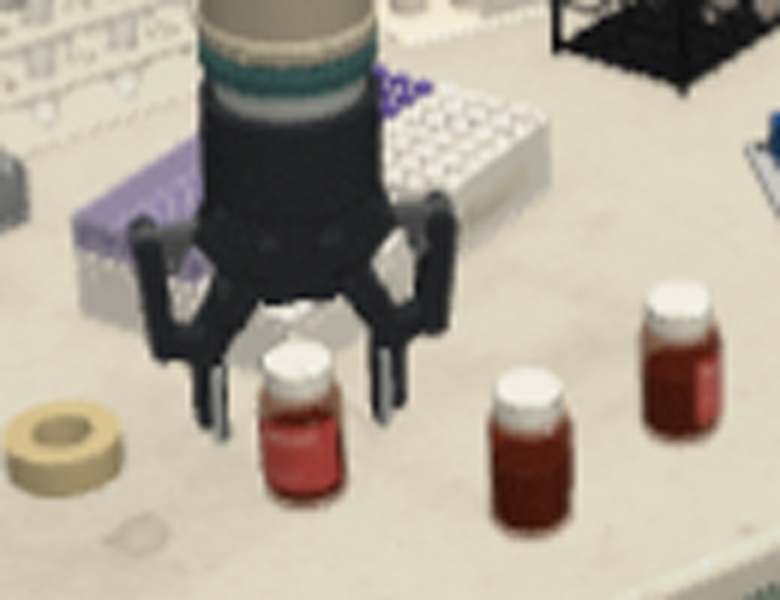

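Viewed (4): the bottle at (300,430) is upright between the open fingers. It shifted a few mm during centring, and the look-alikes are untouched. The first grip was too high, so I'll go 12 mm lower and regrip.

Emit:
play_rows([
  {"dx":0,"dy":0,"dz":-6,"turn":0,"fingers":-0.5},
  {"dx":0,"dy":0,"dz":-6,"turn":0,"fingers":-0.5},
  {"dx":0,"dy":0,"dz":0,"turn":0,"fingers":0.5},
  {"dx":0,"dy":0,"dz":0,"turn":0,"fingers":0.5},
  {"dx":0,"dy":0,"dz":0,"turn":0,"fingers":0.5},
  {"dx":0,"dy":0,"dz":0,"turn":0,"fingers":0.5},
  {"dx":0,"dy":0,"dz":0,"turn":0,"fingers":0.5},
], squeeze=40)

```text
clock: 5.38
position: [0.4747, 0.2924, 0.0237]
ee_rot: [-0.001, 0.829, 0.559, 0.019]
contact_force: [-0.2, -0.5, -0.3]
width: 0.0357
```

Emit:
play_rows([
  {"dx":0,"dy":0,"dz":20,"turn":0,"fingers":0.5},
  {"dx":0,"dy":0,"dz":20,"turn":0,"fingers":0.5},
  {"dx":0,"dy":0,"dz":20,"turn":0,"fingers":0.5},
  {"dx":0,"dy":0,"dz":20,"turn":0,"fingers":0.5},
  {"dx":0,"dy":0,"dz":20,"turn":0,"fingers":0.5},
  {"dx":0,"dy":0,"dz":0,"turn":0,"fingers":0.5},
  {"dx":0,"dy":0,"dz":0,"turn":0,"fingers":0.5},
])

```text
clock: 5.97
position: [0.4717, 0.2911, 0.1246]
ee_rot: [-0.001, 0.829, 0.559, 0.016]
contact_force: [0.3, -0.8, -0.9]
width: 0.0359
```

Emit:
play_rows([
  {"dx":7,"dy":-30,"dz":0,"turn":0,"fingers":0.5},
  {"dx":7,"dy":-30,"dz":0,"turn":0,"fingers":0.5},
  {"dx":7,"dy":-30,"dz":0,"turn":0,"fingers":0.5},
  {"dx":7,"dy":-30,"dz":0,"turn":0,"fingers":0.5},
  {"dx":7,"dy":-30,"dz":0,"turn":0,"fingers":0.5},
  {"dx":7,"dy":-30,"dz":0,"turn":0,"fingers":0.5},
  {"dx":7,"dy":-30,"dz":0,"turn":0,"fingers":0.5},
  {"dx":6,"dy":-30,"dz":0,"turn":0,"fingers":0.5},
  {"dx":6,"dy":-30,"dz":0,"turn":0,"fingers":0.5},
  {"dx":4,"dy":-30,"dz":0,"turn":0,"fingers":0.5},
  {"dx":3,"dy":-30,"dz":0,"turn":0,"fingers":0.5},
  {"dx":0,"dy":0,"dz":0,"turn":0,"fingers":0.5},
  {"dx":0,"dy":0,"dz":0,"turn":0,"fingers":0.5},
  {"dx":0,"dy":0,"dz":0,"turn":0,"fingers":0.5},
])

```text
clock: 7.13
position: [0.5314, -0.053, 0.1061]
ee_rot: [-0.009, 0.828, 0.561, 0.006]
contact_force: [-0.9, 0.8, -0.9]
width: 0.0354
```

Emit:
play_rows([
  {"dx":4,"dy":-1,"dz":-10,"turn":0,"fingers":0.5},
  {"dx":4,"dy":-1,"dz":-10,"turn":0,"fingers":0.5},
  {"dx":0,"dy":0,"dz":-8,"turn":0,"fingers":0.5},
  {"dx":0,"dy":0,"dz":0,"turn":0,"fingers":0.5},
  {"dx":0,"dy":0,"dz":0,"turn":0,"fingers":0.5},
])

```text
clock: 7.55
position: [0.5382, -0.0503, 0.0727]
ee_rot: [-0.012, 0.827, 0.563, 0.005]
contact_force: [0.2, 0.4, -1.2]
width: 0.0358
```

```bash
cat > look.py <<'E'
import sys
from h import *
s=get_state(); x,y,z=s["position"]; q=s["ee_rot"]; print(s["position"],2*np.arctan2(q[2],q[1]),"tilt",2*(q[1]*q[3]+q[0]*q[2]),2*(q[2]*q[3]-q[0]*q[1]))
C=grab("scene",4);T=grab("top",4)
bz=float(sys.argv[2])
b=fit([C],amber,lambda p,v:r_bottle(p,v,bz),[x,y],[.008,.008],15);print("scene bottle",b)
c=fit([C],blue,r_clamp,[.506,-.042,-.395,.016],[.01,.01,.05,.005],40);print("scene clamp (occluded)",c[:2])
def crop(p,u,v,w): return cv2.resize(p["avg"][v-w:v+w,u-w:u+w,::-1].clip(0,255).astype(np.uint8),(400,400),interpolation=cv2.INTER_CUBIC)
cv2.imwrite("pics/"+sys.argv[1],cv2.hconcat([crop(C,325,258,40),crop(T,316,233,40)]))
E
python3 look.py p5.png 45
```

```text
[ 0.538174   -0.05028168  0.07274619] 1.1953376948277825 tilt -0.004450372729095205 0.024840772510862957
scene bottle (array([ 0.55901084, -0.06877927]), np.float64(3.2720797061920166), [np.float32(104.52551)])
scene clamp (occluded) (array([ 0.51029305, -0.04666986, -0.4149758 , -0.00307177]), np.float64(137.71444702148438))
```

View pics/p5.png

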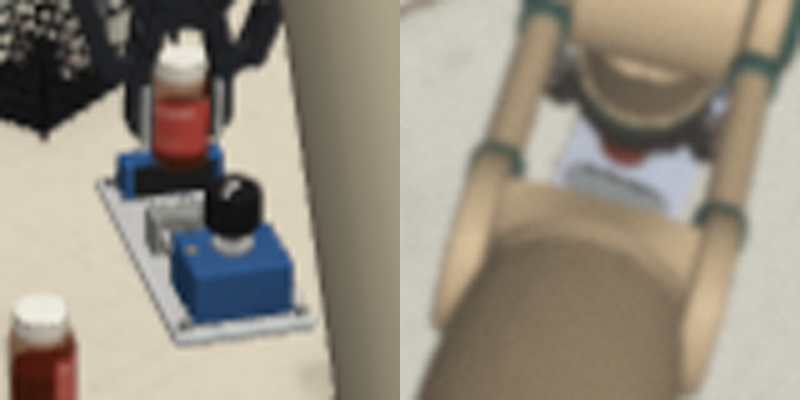

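Viewed (5): the bottle at (183,110) in the crop hangs in front of the fixed jaw, just above the bed. In the top view a red sliver shows at (625,155), right beside the grey jaw's far edge. I'll measure its near edge relative to the clamp.

```bash
python3 - <<'E'
from h import *
T=grab("top",6); a=T["avg"]
for c in(319,321,323): print(c,[(r,int(a[r,c,0]-a[r,c,2])) for r in range(219,236)])
print([(r,a[r,312:320].mean(0).astype(int).tolist()) for r in range(224,236)])
cl=lambda P:place(np.array([P],float)/1e3,.5046,-.0405,-.394)
x,y,z=get_state()["position"]
n=np.array([x,y])-[.2626,-.0213]; n/=np.linalg.norm(n)
for z0 in(.047,.05): print("pred near edge bottle",proj(T,[[x-n[0]*.0185,y-n[1]*.0185,z0]]))
for g in(44,46.4): print("pred jaw face top",proj(T,cl([58.5-g,0,35])),"seat-3.5 near edge",)
t=cl([36.5,0,0])[0]
print("bottle at target",t,"near edge at z .049",proj(T,[[t[0]-n[0]*.0185,t[1]-n[1]*.0185,.049]]))
E
```

```text
319 [(219, 5), (220, 8), (221, 12), (222, 30), (223, 46), (224, 46), (225, 24), (226, 0), (227, -8), (228, -4), (229, -2), (230, -1), (231, -2), (232, 4), (233, 22), (234, 37), (235, 40)]
321 [(219, 4), (220, 6), (221, 10), (222, 20), (223, 40), (224, 51), (225, 38), (226, 9), (227, -10), (228, -11), (229, -4), (230, -1), (231, -4), (232, 0), (233, 10), (234, 30), (235, 42)]
323 [(219, 5), (220, 7), (221, 8), (222, 17), (223, 32), (224, 39), (225, 24), (226, 1), (227, -12), (228, -15), (229, -11), (230, -4), (231, -2), (232, -1), (233, 5), (234, 22), (235, 37)]
[(224, [155, 146, 153]), (225, [156, 152, 159]), (226, [144, 145, 151]), (227, [132, 135, 137]), (228, [129, 132, 132]), (229, [133, 137, 135]), (230, [137, 140, 139]), (231, [139, 138, 133]), (232, [140, 133, 121]), (233, [142, 128, 109]), (234, [143, 127, 103]), (235, [144, 127, 103])]
pred near edge bottle [[321.60975533 224.86406642]]
pred near edge bottle [[321.62897855 224.69814797]]
pred jaw face top [[320.48915317 226.21437348]] seat-3.5 near edge
pred jaw face top [[320.18383566 226.92578621]] seat-3.5 near edge
bottle at target [ 0.5383034 -0.0545118  0.       ] near edge at z .049 [[322.6971858  224.84676565]]
```

Emit:
play_rows([
  {"dx":0.5,"dy":-3.5,"dz":-4,"turn":0,"fingers":0.5},
  {"dx":0,"dy":0,"dz":-4,"turn":0,"fingers":0.5},
  {"dx":0,"dy":0,"dz":0,"turn":0,"fingers":0.5},
  {"dx":0,"dy":0,"dz":0,"turn":0,"fingers":0.5},
])

```text
clock: 8.58
position: [0.5391, -0.0554, 0.065]
ee_rot: [-0.011, 0.827, 0.562, 0.006]
contact_force: [-0.4, -0.1, -0.6]
width: 0.0358
```

Emit:
play_rows([
  {"dx":-0.5,"dy":1.5,"dz":-5,"turn":0,"fingers":0.5},
  {"dx":0,"dy":0,"dz":-5,"turn":0,"fingers":0.5},
  {"dx":0,"dy":0,"dz":-5,"turn":0,"fingers":0.5},
  {"dx":0,"dy":0,"dz":0,"turn":0,"fingers":0.5},
])

```text
clock: 8.92
position: [0.5383, -0.0537, 0.0482]
ee_rot: [-0.011, 0.827, 0.562, 0.006]
contact_force: [-0.2, -0.3, -1.3]
width: 0.0359
```

Emit:
play_rows([
  {"dx":0,"dy":0,"dz":-5,"turn":0,"fingers":0.5},
  {"dx":0,"dy":0,"dz":-5,"turn":0,"fingers":0.5},
  {"dx":0,"dy":0,"dz":-3,"turn":0,"fingers":0.5},
  {"dx":0,"dy":0,"dz":0,"turn":0,"fingers":0.5},
])

```text
clock: 9.25
position: [0.5381, -0.0534, 0.0332]
ee_rot: [-0.011, 0.827, 0.562, 0.005]
contact_force: [-0.9, 0.1, -1.4]
width: 0.0357
```

Emit:
play_rows([
  {"dx":0,"dy":0,"dz":-1,"turn":0,"fingers":0.5},
  {"dx":0,"dy":0,"dz":-1,"turn":0,"fingers":0.5},
  {"dx":0,"dy":0,"dz":0,"turn":0,"fingers":0.5},
])

```text
clock: 9.5
position: [0.5382, -0.0535, 0.0317]
ee_rot: [-0.011, 0.827, 0.562, 0.005]
contact_force: [0.0, 0.1, -0.8]
width: 0.0359
```

Emit:
play_rows([
  {"dx":0,"dy":0,"dz":-1,"turn":0,"fingers":0.5},
  {"dx":0,"dy":0,"dz":-1,"turn":0,"fingers":0.5},
  {"dx":0,"dy":0,"dz":0,"turn":0,"fingers":0.5},
])

```text
clock: 9.75
position: [0.5386, -0.0535, 0.0319]
ee_rot: [-0.011, 0.827, 0.562, 0.006]
contact_force: [0.4, -0.5, -1.1]
width: 0.0359
```

The descent stalled at the expected height of 31.8 mm, so the bottle is on the bed. I'll open and rise.

Emit:
play_rows([
  {"dx":0,"dy":0,"dz":0,"turn":0,"fingers":0.1},
  {"dx":0,"dy":0,"dz":0,"turn":0,"fingers":-0.1},
  {"dx":0,"dy":0,"dz":0,"turn":0,"fingers":-0.3},
  {"dx":0,"dy":0,"dz":0,"turn":0,"fingers":-0.5},
  {"dx":0,"dy":0,"dz":0,"turn":0,"fingers":-0.5},
  {"dx":0,"dy":0,"dz":10,"turn":0,"fingers":-0.5},
  {"dx":0,"dy":0,"dz":20,"turn":0,"fingers":-0.5},
  {"dx":0,"dy":0,"dz":20,"turn":0,"fingers":-0.5},
  {"dx":0,"dy":0,"dz":20,"turn":0,"fingers":-0.5},
  {"dx":0,"dy":0,"dz":20,"turn":0,"fingers":-0.5},
  {"dx":0,"dy":0,"dz":20,"turn":0,"fingers":-0.5},
  {"dx":0,"dy":0,"dz":0,"turn":0,"fingers":-0.5},
  {"dx":0,"dy":0,"dz":0,"turn":0,"fingers":-0.5},
])

```text
clock: 10.83
position: [0.5379, -0.0534, 0.1498]
ee_rot: [-0.011, 0.827, 0.562, 0.006]
contact_force: [-0.4, -0.1, -0.1]
width: 0.0637
```

```bash
python3 look.py p6.png 8
```

```text
[ 0.53785612 -0.05337324  0.14979639] 1.193799928983049 tilt -0.0019408133086022683 0.024165621802146355
scene bottle (array([ 0.55631132, -0.06581636]), np.float64(62.085105895996094), [np.float32(90.45737)])
scene clamp (occluded) (array([ 5.11607679e-01, -4.65341696e-02, -3.95400495e-01, -4.48215429e-04]), np.float64(138.12393188476562))
```

View pics/p6.png

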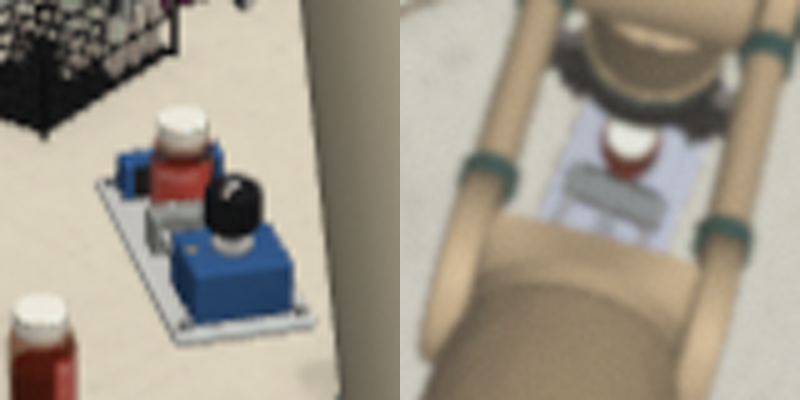

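Viewed (6): the bottle stands upright and released between the jaws, with its cap at (183,120) in the scene crop. In the top crop it is at (630,150), in line with the grey jaw's middle at (616,193) along the clamp axis. Next, the knob at about (0.444, -0.016).

Emit:
play_rows([
  {"dx":-24,"dy":9,"dz":0,"turn":0,"fingers":-0.5},
  {"dx":-24,"dy":9,"dz":0,"turn":0,"fingers":-0.5},
  {"dx":-23,"dy":9,"dz":0,"turn":0,"fingers":-0.5},
  {"dx":-23,"dy":9,"dz":0,"turn":0,"fingers":-0.5},
  {"dx":0,"dy":0,"dz":0,"turn":0,"fingers":-0.5},
  {"dx":0,"dy":0,"dz":0,"turn":0,"fingers":-0.5},
])

```text
clock: 11.73
position: [0.4391, -0.0163, 0.1442]
ee_rot: [-0.014, 0.827, 0.562, 0.003]
contact_force: [0.8, -0.7, 0.7]
width: 0.0639
```

Emit:
play_rows([
  {"dx":5,"dy":0,"dz":-15,"turn":0,"fingers":-0.5},
  {"dx":0,"dy":0,"dz":-15,"turn":0,"fingers":-0.5},
  {"dx":0,"dy":0,"dz":-15,"turn":0,"fingers":-0.5},
  {"dx":0,"dy":0,"dz":0,"turn":0,"fingers":-0.5},
  {"dx":0,"dy":0,"dz":0,"turn":0,"fingers":-0.5},
])

```text
clock: 12.15
position: [0.4484, -0.0175, 0.0984]
ee_rot: [-0.012, 0.827, 0.562, 0.005]
contact_force: [0.2, -0.5, 0.5]
width: 0.0642
```

```bash
python3 - <<'E'
from h import *
s=get_state(); x,y,z=s["position"]; q=s["ee_rot"]; yaw=2*np.arctan2(q[2],q[1]); w=s["width"]*500; print(s["position"],yaw,s["qpos"][[3,4,5]],"tilt",2*(q[1]*q[3]+q[0]*q[2]),2*(q[2]*q[3]-q[0]*q[1]))
C=grab("scene",4); u,v,W=325,255,32
im=cv2.resize(C["avg"][v-W:v+W,u-W:u+W,::-1].clip(0,255).astype(np.uint8),(500,500),interpolation=cv2.INTER_CUBIC);k=500/(2*W)
def dr(P,col): cv2.polylines(im,[cv2.convexHull(((proj(C,P)-[u-W,v-W]+.5)*k).astype(np.float32)).astype(int)],True,col,1)
for sx in(1,-1): dr(place(box(sx*w,sx*(w+8),-11,11,z*1e3-3,z*1e3+25),x,y,yaw),(0,255,0))
dr(place(cyl(0,0,16,56,83),.444,-.0155,0),(0,255,255))
cv2.imwrite("pics/p7.png",im)
E
```

```text
[ 0.44842109 -0.01750382  0.09835393] 1.1926479950872013 [ 0.02845279  0.94688212 -1.42212067] tilt -0.005710983416845427 0.024855053581763077
```

View pics/p7.png

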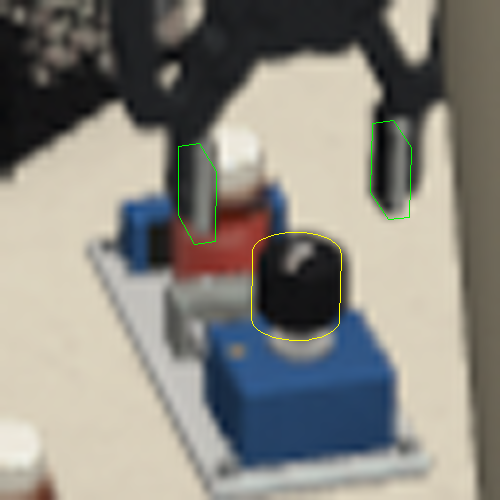

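Viewed (7): the knob at (303,290) is centred between the fingers at (200,190) and (400,165). Descending to grip.

Emit:
play_rows([
  {"dx":-4,"dy":0,"dz":-9,"turn":0,"fingers":-0.5},
  {"dx":0,"dy":0,"dz":-9,"turn":0,"fingers":-0.5},
  {"dx":0,"dy":0,"dz":-9,"turn":0,"fingers":-0.5},
  {"dx":0,"dy":0,"dz":-7,"turn":0,"fingers":-0.5},
  {"dx":0,"dy":0,"dz":0,"turn":0,"fingers":-0.5},
])

```text
clock: 12.77
position: [0.4475, -0.0181, 0.066]
ee_rot: [-0.008, 0.827, 0.562, 0.008]
contact_force: [-1.2, -0.1, -0.6]
width: 0.0641
```

Emit:
play_rows([
  {"dx":-2.5,"dy":0,"dz":-3,"turn":0,"fingers":-0.5},
  {"dx":0,"dy":0,"dz":0,"turn":0,"fingers":0.2},
  {"dx":0,"dy":0,"dz":0,"turn":0,"fingers":0.4},
  {"dx":0,"dy":0,"dz":0,"turn":0,"fingers":0.6},
  {"dx":0,"dy":0,"dz":0,"turn":0,"fingers":0.6},
  {"dx":0,"dy":0,"dz":0,"turn":0,"fingers":0.6},
  {"dx":0,"dy":0,"dz":0,"turn":0,"fingers":0.6},
], squeeze=40)

```text
clock: 13.35
position: [0.4449, -0.0177, 0.0626]
ee_rot: [-0.009, 0.827, 0.562, 0.008]
contact_force: [-1.2, 0.2, -1.9]
width: 0.031
```

Emit:
play_rows([
  {"dx":0,"dy":0,"dz":0,"turn":-0.1,"fingers":0.6},
  {"dx":0,"dy":0,"dz":0,"turn":-0.1,"fingers":0.6},
  {"dx":0,"dy":0,"dz":0,"turn":-0.1,"fingers":0.6},
  {"dx":0,"dy":0,"dz":0,"turn":-0.1,"fingers":0.6},
  {"dx":0,"dy":0,"dz":0,"turn":-0.1,"fingers":0.6},
  {"dx":0,"dy":0,"dz":0,"turn":-0.1,"fingers":0.6},
  {"dx":0,"dy":0,"dz":0,"turn":-0.1,"fingers":0.6},
  {"dx":0,"dy":0,"dz":0,"turn":-0.1,"fingers":0.6},
  {"dx":0,"dy":0,"dz":0,"turn":0,"fingers":0.6},
], squeeze=50)

```text
clock: 14.1
position: [0.4429, -0.0198, 0.0627]
ee_rot: [-0.004, 0.984, 0.178, 0.008]
contact_force: [0.2, 0.6, -1.9]
width: 0.031
```

```bash
cat > st.py <<'E'
from rig import *; import numpy as np
s=get_state();q=s["ee_rot"];print(s["clock"],np.round(s["position"],4),"yaw",round(2*np.arctan2(q[2],q[1]),4),"j6",round(s["qpos"][5],3),"yawj",round(s["qpos"][0]-s["qpos"][5],4),"F",np.round(s["contact_force"],1),"M",np.round(s["moment"],3),s["width"],"tilt",2*(q[1]*q[3]+q[0]*q[2]),2*(q[2]*q[3]-q[0]*q[1]))
E
python3 st.py
```

```text
14.1 [ 0.4429 -0.0198  0.0627] yaw 0.3584 j6 -0.584 yawj 0.3708 F [ 0.2  0.6 -1.9] M [ 0.126 -0.072 -0.048] 0.030969060103917118 tilt 0.01422906005853453 0.010587110260216541
```

Emit:
play_rows([
  {"dx":0,"dy":0,"dz":0,"turn":-0.1,"fingers":0.6},
  {"dx":0,"dy":0,"dz":0,"turn":-0.1,"fingers":0.6},
  {"dx":0,"dy":0,"dz":0,"turn":-0.1,"fingers":0.6},
  {"dx":0,"dy":0,"dz":0,"turn":-0.1,"fingers":0.6},
  {"dx":0,"dy":0,"dz":0,"turn":-0.1,"fingers":0.6},
  {"dx":0,"dy":0,"dz":0,"turn":-0.1,"fingers":0.6},
  {"dx":0,"dy":0,"dz":0,"turn":-0.1,"fingers":0.6},
  {"dx":0,"dy":0,"dz":0,"turn":-0.1,"fingers":0.6},
  {"dx":0,"dy":0,"dz":0,"turn":-0.1,"fingers":0.6},
  {"dx":0,"dy":0,"dz":0,"turn":0,"fingers":0.6},
])

```text
clock: 14.93
position: [0.4396, -0.0197, 0.0627]
ee_rot: [-0.001, 0.962, -0.274, 0.006]
contact_force: [0.1, -0.8, -2.5]
width: 0.031
```

```bash
python3 st.py
```

```text
14.9333 [ 0.4396 -0.0197  0.0627] yaw -0.5559 j6 0.353 yawj -0.5558 F [ 0.1 -0.8 -2.5] M [-0.097 -0.225 -0.063] 0.0309696964073219 tilt 0.011716204983613402 -0.0022670241966446943
```

Emit:
play_rows([
  {"dx":0,"dy":0,"dz":0,"turn":-0.08,"fingers":0.6},
  {"dx":0,"dy":0,"dz":0,"turn":-0.08,"fingers":0.6},
  {"dx":0,"dy":0,"dz":0,"turn":-0.08,"fingers":0.6},
  {"dx":0,"dy":0,"dz":0,"turn":0,"fingers":0.6},
])

```text
clock: 15.27
position: [0.439, -0.0192, 0.0627]
ee_rot: [-0.0, 0.923, -0.384, 0.005]
contact_force: [-0.6, -0.3, -2.2]
width: 0.0311
```

```bash
python3 st.py
```

```text
15.2667 [ 0.439  -0.0192  0.0627] yaw -0.7879 j6 0.589 yawj -0.7898 F [-0.6 -0.3 -2.2] M [-0.192 -0.12   0.012] 0.031066139157641462 tilt 0.009906041680366235 -0.00407065926728079
```

Emit:
play_rows([
  {"dx":0,"dy":0,"dz":0,"turn":-0.06,"fingers":0.6},
  {"dx":0,"dy":0,"dz":0,"turn":-0.06,"fingers":0.6},
  {"dx":0,"dy":0,"dz":0,"turn":0,"fingers":0.6},
])

```text
clock: 15.52
position: [0.4387, -0.0189, 0.0627]
ee_rot: [0.0, 0.901, -0.433, 0.005]
contact_force: [-0.8, 0.5, -0.8]
width: 0.031
```

```bash
python3 st.py
```

```text
15.5167 [ 0.4387 -0.0189  0.0627] yaw -0.8967 j6 0.7 yawj -0.8993 F [-0.8  0.5 -0.8] M [-0.161 -0.106 -0.068] 0.03096950809669853 tilt 0.008911479383132102 -0.004663421395758748
```

Emit:
play_rows([
  {"dx":0,"dy":0,"dz":0,"turn":-0.06,"fingers":0.6},
  {"dx":0,"dy":0,"dz":0,"turn":-0.06,"fingers":0.6},
  {"dx":0,"dy":0,"dz":0,"turn":0,"fingers":0.6},
])

```text
clock: 15.77
position: [0.4384, -0.0186, 0.0627]
ee_rot: [0.0, 0.876, -0.482, 0.005]
contact_force: [0.3, 0.5, -2.2]
width: 0.0309
```

```bash
python3 st.py
```

```text
15.7667 [ 0.4384 -0.0186  0.0627] yaw -1.0055 j6 0.81 yawj -1.0086 F [ 0.3  0.5 -2.2] M [-0.202 -0.075 -0.04 ] 0.03086696075008071 tilt 0.007903063799319002 -0.0050163774529698
```

Emit:
play_rows([
  {"dx":0,"dy":0,"dz":0,"turn":-0.06,"fingers":0.6},
  {"dx":0,"dy":0,"dz":0,"turn":-0.06,"fingers":0.6},
  {"dx":0,"dy":0,"dz":0,"turn":0,"fingers":0.6},
])

```text
clock: 16.02
position: [0.4382, -0.0182, 0.0627]
ee_rot: [0.0, 0.849, -0.529, 0.004]
contact_force: [-0.3, 1.0, -1.8]
width: 0.0309
```

```bash
python3 st.py
```

```text
16.0167 [ 0.4382 -0.0182  0.0627] yaw -1.1143 j6 0.92 yawj -1.1178 F [-0.3  1.  -1.8] M [-0.189 -0.073 -0.02 ] 0.030884031344953683 tilt 0.006938393604837797 -0.005221769921693494
```

Emit:
play_rows([
  {"dx":0,"dy":0,"dz":0,"turn":-0.06,"fingers":0.6},
  {"dx":0,"dy":0,"dz":0,"turn":-0.06,"fingers":0.6},
  {"dx":0,"dy":0,"dz":0,"turn":0,"fingers":0.6},
])

```text
clock: 16.27
position: [0.4381, -0.0179, 0.0627]
ee_rot: [0.0, 0.819, -0.574, 0.004]
contact_force: [-0.3, 0.5, -1.4]
width: 0.0307
```

```bash
python3 st.py
```

```text
16.2667 [ 0.4381 -0.0179  0.0627] yaw -1.2231 j6 1.03 yawj -1.2269 F [-0.3  0.5 -1.4] M [-0.152 -0.088 -0.002] 0.030678980682095965 tilt 0.006034601702877903 -0.0053325476746192355
```

Emit:
play_rows([
  {"dx":0,"dy":0,"dz":0,"turn":-0.06,"fingers":0.6},
  {"dx":0,"dy":0,"dz":0,"turn":-0.06,"fingers":0.6},
])

```text
clock: 16.43
position: [0.4379, -0.0176, 0.0627]
ee_rot: [0.001, 0.786, -0.619, 0.004]
contact_force: [-0.6, 3.7, -1.4]
width: 0.0305
```

```bash
python3 st.py
```

```text
16.4333 [ 0.4379 -0.0176  0.0627] yaw -1.3343 j6 1.143 yawj -1.3384 F [-0.6  3.7 -1.4] M [0.288 0.131 1.042] 0.03047339198096189 tilt 0.005004138352065785 -0.0054759973390587835
```

The moment jumped to 1 N·m after about 2.53 rad, which looks like the stop. I'll confirm with one more push.

Emit:
play_rows([
  {"dx":0,"dy":0,"dz":0,"turn":-0.03,"fingers":0.6},
])

```text
clock: 16.52
position: [0.4374, -0.0175, 0.0625]
ee_rot: [0.001, 0.778, -0.628, 0.003]
contact_force: [-1.2, 2.6, -1.3]
width: 0.0306
```

```bash
python3 st.py
```

```text
16.5167 [ 0.4374 -0.0175  0.0625] yaw -1.3585 j6 1.168 yawj -1.3631 F [-1.2  2.6 -1.3] M [0.228 0.101 0.977] 0.030585444786096445 tilt 0.003800555645206015 -0.005832405775084563
```

Emit:
play_rows([
  {"dx":0,"dy":0,"dz":0,"turn":-0.04,"fingers":0.6},
])

```text
clock: 16.6
position: [0.4369, -0.0174, 0.0625]
ee_rot: [0.002, 0.768, -0.641, 0.003]
contact_force: [0.4, 2.4, 0.3]
width: 0.0306
```

```bash
python3 st.py
```

```text
16.6 [ 0.4369 -0.0174  0.0625] yaw -1.3913 j6 1.202 yawj -1.3965 F [0.4 2.4 0.3] M [0.386 0.006 1.003] 0.0305500926537334 tilt 0.0023278077557610027 -0.006293798453979928
```

Confirmed: the moment plateaus at about 1 N·m and the pads slip, so the knob is seated. I'll unwind to near-zero moment and measure from there.

Emit:
play_rows([
  {"dx":0,"dy":0,"dz":0,"turn":0.01,"fingers":0.6},
])

```text
clock: 16.68
position: [0.4369, -0.0174, 0.0625]
ee_rot: [0.002, 0.773, -0.634, 0.003]
contact_force: [0.0, 0.2, -0.7]
width: 0.0307
```

```bash
python3 st.py
```

```text
16.6833 [ 0.4369 -0.0174  0.0625] yaw -1.3745 j6 1.186 yawj -1.3802 F [ 0.   0.2 -0.7] M [0.056 0.009 0.453] 0.030697312168658848 tilt 0.00226826053305321 -0.006740754129008264
```

Emit:
play_rows([
  {"dx":0,"dy":0,"dz":0,"turn":0.02,"fingers":0.6},
])

```text
clock: 16.77
position: [0.4369, -0.0176, 0.0625]
ee_rot: [0.002, 0.781, -0.624, 0.003]
contact_force: [0.0, 0.4, -0.4]
width: 0.0307
```

```bash
python3 st.py
```

```text
16.7667 [ 0.4369 -0.0176  0.0625] yaw -1.3482 j6 1.16 yawj -1.3541 F [ 0.   0.4 -0.4] M [-0.06   0.088  0.03 ] 0.030741142137936776 tilt 0.002510967427434233 -0.007013067436456652
```

Emit:
play_rows([
  {"dx":0,"dy":0,"dz":0,"turn":0.02,"fingers":0.6},
])

```text
clock: 16.85
position: [0.437, -0.0177, 0.0625]
ee_rot: [0.002, 0.789, -0.614, 0.003]
contact_force: [-1.2, -0.1, -0.1]
width: 0.0309
```

```bash
python3 st.py
```

```text
16.85 [ 0.437  -0.0177  0.0625] yaw -1.3222 j6 1.134 yawj -1.3281 F [-1.2 -0.1 -0.1] M [0.014 0.163 0.023] 0.030916763222765063 tilt 0.002568683324916647 -0.007037438216247072
```

Emit:
play_rows([
  {"dx":0,"dy":0,"dz":0,"turn":0.1,"fingers":0.6},
  {"dx":0,"dy":0,"dz":0,"turn":0.1,"fingers":0.6},
  {"dx":0,"dy":0,"dz":0,"turn":0.1,"fingers":0.6},
  {"dx":0,"dy":0,"dz":0,"turn":0.1,"fingers":0.6},
  {"dx":0,"dy":0,"dz":0,"turn":0.1,"fingers":0.6},
  {"dx":0,"dy":0,"dz":0,"turn":0.1,"fingers":0.6},
  {"dx":0,"dy":0,"dz":0,"turn":0.1,"fingers":0.6},
  {"dx":0,"dy":0,"dz":0,"turn":0.1,"fingers":0.6},
  {"dx":0,"dy":0,"dz":0,"turn":0.1,"fingers":0.6},
  {"dx":0,"dy":0,"dz":0,"turn":0.1,"fingers":0.6},
  {"dx":0,"dy":0,"dz":0,"turn":0.1,"fingers":0.6},
  {"dx":0,"dy":0,"dz":0,"turn":0.1,"fingers":0.6},
  {"dx":0,"dy":0,"dz":0,"turn":0.1,"fingers":0.6},
  {"dx":0,"dy":0,"dz":0,"turn":0.1,"fingers":0.6},
  {"dx":0,"dy":0,"dz":0,"turn":0,"fingers":0.6},
])

```text
clock: 18.1
position: [0.4424, -0.021, 0.0624]
ee_rot: [-0.003, 0.994, 0.106, 0.008]
contact_force: [-0.4, 1.2, 0.5]
width: 0.0309
```

```bash
python3 st.py
```

```text
18.1 [ 0.4424 -0.021   0.0624] yaw 0.2129 j6 -0.437 yawj 0.2231 F [-0.4  1.2  0.5] M [0.07  0.379 0.094] 0.030854197259095866 tilt 0.01610571606855756 0.007640668689166182
```

Emit:
play_rows([
  {"dx":0,"dy":0,"dz":0,"turn":0.01,"fingers":0.6},
  {"dx":0,"dy":0,"dz":0,"turn":0,"fingers":0.6},
  {"dx":0,"dy":0,"dz":0,"turn":0,"fingers":0.6},
])

```text
clock: 18.35
position: [0.4425, -0.021, 0.0625]
ee_rot: [-0.003, 0.994, 0.112, 0.008]
contact_force: [-0.3, 1.4, -1.0]
width: 0.0305
```

```bash
python3 st.py; python3 - <<'E'
from h import *
C=grab("scene",6);T=grab("top",4)
def crop(p,u,v,w): return cv2.resize(p["avg"][v-w:v+w,u-w:u+w,::-1].clip(0,255).astype(np.uint8),(400,400),interpolation=cv2.INTER_CUBIC)
cv2.imwrite("pics/p8.png",cv2.vconcat([cv2.hconcat([crop(C,325,255,30),crop(T,316,233,40)]),cv2.resize(C["pixels"][190:340,150:450,::-1],(800,200))]))
E
```

```text
18.35 [ 0.4425 -0.021   0.0625] yaw 0.2236 j6 -0.448 yawj 0.2343 F [-0.3  1.4 -1. ] M [0.132 0.243 0.099] 0.030488893914339746 tilt 0.015787505836230127 0.008194727391164874
```

View pics/p8.png

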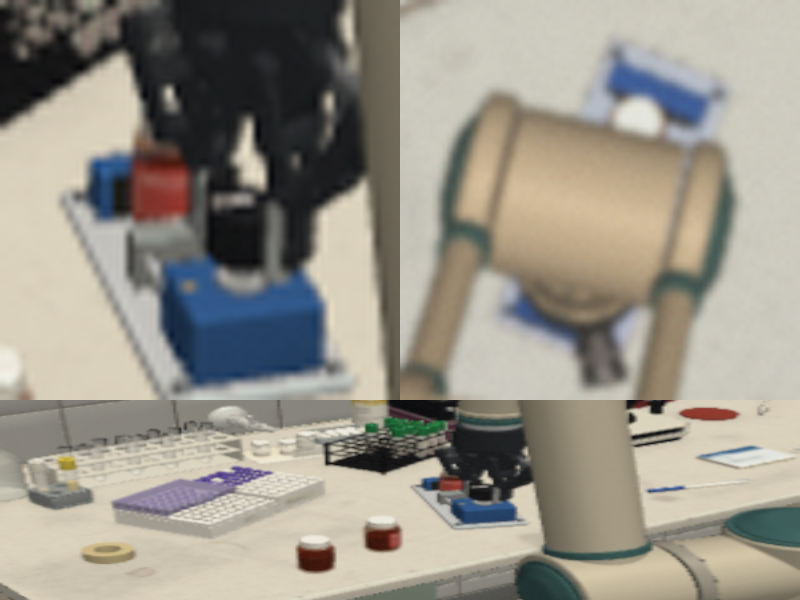

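```bash
python3 - <<'E'
from h import *
T=grab("top",6); g=T["avg"]; W=g.min(2)
m=(W>205); m[:250-20,:]&=True
n,l,st,ce=cv2.connectedComponentsWithStats(m[215:232,310:335].astype(np.uint8)); print(st,ce+[310,215])
print(W[218:226,314:334].astype(int))
for yy in(-4,0,4,8): print(yy,proj(T,place(np.array([[40,yy,77],[40,yy,60]])/1e3,.5046,-.0405,-.394)).round(1).tolist())
c=fit([T],blue,lambda p,v:r_clamp(p,v),[.5046,-.0405,-.394,.016],[.004,.004,.02,.003],40);print(c[:2])
E
```

```text
[[  0   0  25  17 401]
 [ 10   0   7   4  24]] [[321.92518703 223.40399002]
 [323.25       216.25      ]]
[[104 109 108 105 120 153 174 186 193 200 207 215 212 190 156 151 154 145
  128 120]
 [102 102  98  95 101 113 124 135 145 157 172 186 185 165 141 155 173 172
  166 159]
 [109 106 104 105 102 101 101 101 107 113 124 134 133 122 118 143 163 171
  171 173]
 [116 113 111 109 109 106 106 104 101 100 102 103 101  97  99 113 129 142
  155 161]
 [119 119 118 116 116 114 113 111 109 108 106 106 101 101  99 101 102 109
  127 139]
 [124 123 121 123 120 118 118 118 116 117 111 112 109 107 107 106 104 104
  115 122]
 [127 128 127 125 124 124 122 121 120 120 117 118 116 115 114 112 109 112
  124 126]
 [130 131 130 128 128 125 126 124 124 123 123 120 121 120 118 117 116 120
  130 132]]
-4 [[325.3, 216.7], [325.1, 217.7]]
0 [[324.1, 216.1], [323.9, 217.2]]
4 [[322.8, 215.6], [322.7, 216.7]]
8 [[321.6, 215.1], [321.5, 216.2]]
(array([ 0.50969346, -0.04245035, -0.37079081,  0.01038733]), np.float64(202.1270751953125))
```

```bash
python3 st.py; python3 -c "
from rig import *
print(sign_off())"
```

```text
19.15 [ 0.4425 -0.021   0.0625] yaw 0.2238 j6 -0.448 yawj 0.2344 F [ 0.1  1.1 -1.9] M [ 0.041  0.227 -0.054] 0.03075251824997499 tilt 0.015776198003277658 0.008192056564176431
the job is handed in; nothing more can be done
None
```

I handed the job in at about 19 s. The bottle is standing in the clamp, the knob was seated and then backed off about a quarter turn, and the gripper still holds the knob.

- **Bottle:** I took the white-capped amber bottle farthest from the base. The first grip was too high, so I regripped it lower on the worktop; this shifted it a few millimetres there. It was stood on the bed and released. In the last picture it is upright at the fixed jaw, about 2–3 mm from the middle of the jaw width.
- **Seating the knob:** It turned clockwise about 2.5 rad until the moment jumped to 1 N·m. Two further pushes stayed at that moment with the pads slipping on the knob, so it was against the stop.
- **Backing off:** I measured from where the moment fell back to zero, at yaw -1.348. The final yaw is +0.224, a back-off of 1.57 rad, with 0.031 m finger opening and contact forces under 3 N at the end.

**Checks that failed or disagreed:**
- The gripper hides the knob's white line, so the quarter turn rests on the wrist angle, not on seeing the line at the yellow mark.
- The two cameras disagreed by 6–12 mm on where the bottle and clamp were; I relied mainly on the top view.
- The tool drifted to about 1–2° of tilt, with no visible effect.
- The look-alikes, tape, pen and booklet look unmoved in the last picture. I did not check the small black-capped bottle, which the arm hides there.

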